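# Size an unmarked microscope filter in the stepped gauge block

### The job

Find the size of the unmarked filter that stands on the white card: take it and try it in the seats of the stepped gauge block, one after another from the smallest (lowest step) upward, and leave it in the first seat it enters, fully home with its flange flat on the step. Try it gently, without forcing it, do not put it into a seat that is too large, and leave the other filters, the bottle and the cup where they are.

Things in the scene. Friction and masses are not known exactly. Their poses are not given: they have to be found in the camera images.
- gauge: the gauge block: three aluminium steps in a row on a dark steel foot plate (76 by 204 by 4 mm), fixed to the bench; origin under its middle, y along the row from the smallest seat to the largest, x across it, z up. Each step is 62 mm (x) by 64 mm (y), with one bore in its middle; the step tops rise by 10 mm from one to the next (18, 28, 38 mm above the bench), the seats are 64 mm apart. It is rigid. Pressing a filter on it with more than 30 N harms the glass.
- seat_1 (a point): centre of the mouth of the round through-bore in the lowest step of the gauge, at the level of the step's top face; z up, y along the row of steps. Bore 28.2 mm in diameter, so that a spigot of 27 mm enters with 0.6 mm to spare all round; top face 18 mm above the bench.
- seat_2 (a point): centre of the mouth of the round through-bore in the middle step of the gauge, at the level of the step's top face; z up, y along the row of steps. Bore 33.2 mm in diameter, so that a spigot of 32 mm enters with 0.6 mm to spare all round; top face 28 mm above the bench.
- seat_3 (a point): centre of the mouth of the round through-bore in the highest step of the gauge, at the level of the step's top face; z up, y along the row of steps. Bore 38.2 mm in diameter, so that a spigot of 37 mm enters with 0.6 mm to spare all round; top face 38 mm above the bench.
- card: white card lying flat on the bench, 110 mm square, 0.6 mm thick; origin at its centre. The filter to be sized stands within 10 mm of its centre.
- filter_p_mid (a point): drop-in microscope filter in a black knurled mount, standing on its spigot: a round flange 48 mm in diameter and 14 mm high, and under it a round spigot 8 mm deep with a slightly bevelled foot, 22 mm high in all, about 70 g. The three filters look alike from above; their spigots are 27, 32 and 37 mm in diameter, one of each, and which filter has which is not known. This point: its centre, half-way up (11 mm above its underside, 3 mm above the underside of its flange); z up.
- filter_q_mid (a point): drop-in microscope filter in a black knurled mount, standing on its spigot: a round flange 48 mm in diameter and 14 mm high, and under it a round spigot 8 mm deep with a slightly bevelled foot, 22 mm high in all, about 70 g. The three filters look alike from above; their spigots are 27, 32 and 37 mm in diameter, one of each, and which filter has which is not known. This point: its centre, half-way up (11 mm above its underside, 3 mm above the underside of its flange); z up.
- filter_r_mid (a point): drop-in microscope filter in a black knurled mount, standing on its spigot: a round flange 48 mm in diameter and 14 mm high, and under it a round spigot 8 mm deep with a slightly bevelled foot, 22 mm high in all, about 70 g. The three filters look alike from above; their spigots are 27, 32 and 37 mm in diameter, one of each, and which filter has which is not known. This point: its centre, half-way up (11 mm above its underside, 3 mm above the underside of its flange); z up.
- dropper_mid (a point): amber glass dropper bottle with a white cap and rubber bulb, 34 mm in diameter, 94 mm high, standing near the gauge; to be left alone. This point: on its axis, 45 mm up.
- cup_mid (a point): white specimen cup with a red screw lid, 62 mm in diameter, 70 mm high; to be left alone. This point: on its axis, 35 mm up.

How it is judged (in metres and radians):
On the way, in this order (a step that is already met when the one before it is completed fails the run):
1. the filter from the card, held upright, has been brought down on (or into) the smallest seat (((contact force between the fingers and filter_p above 0.5 N and horizontal distance between filter_p_mid and seat_1 below 0.005 m and angle between filter_p_mid's own z axis and vertical below 0.15 rad and ((z of filter_p_mid in the frame of seat_1 below 0.0125 m and contact force between filter_p and gauge above 0.3 N) or z of filter_p_mid in the frame of seat_1 below 0.009 m)) or (contact force between the fingers and filter_q above 0.5 N and horizontal distance between filter_q_mid and seat_1 below 0.005 m and angle between filter_q_mid's own z axis and vertical below 0.15 rad and ((z of filter_q_mid in the frame of seat_1 below 0.0125 m and contact force between filter_q and gauge above 0.3 N) or z of filter_q_mid in the frame of seat_1 below 0.009 m)) or (contact force between the fingers and filter_r above 0.5 N and horizontal distance between filter_r_mid and seat_1 below 0.005 m and angle between filter_r_mid's own z axis and vertical below 0.15 rad and ((z of filter_r_mid in the frame of seat_1 below 0.0125 m and contact force between filter_r and gauge above 0.3 N) or z of filter_r_mid in the frame of seat_1 below 0.009 m)))), for 0.1 s.
2. if it entered the smallest seat it has been left home there; otherwise it has been brought down on (or into) the middle seat (((horizontal distance between filter_p_mid and seat_1 below 0.002 m and z of filter_p_mid in the frame of seat_1 below 0.0045 m and angle between filter_p_mid's own z axis and vertical below 0.05 rad and contact force between the fingers and filter_p below 0.1 N) or (horizontal distance between filter_q_mid and seat_2 below 0.002 m and z of filter_q_mid in the frame of seat_2 below 0.0045 m and angle between filter_q_mid's own z axis and vertical below 0.05 rad and contact force between the fingers and filter_q below 0.1 N) or (contact force between the fingers and filter_q above 0.5 N and horizontal distance between filter_q_mid and seat_2 below 0.005 m and angle between filter_q_mid's own z axis and vertical below 0.15 rad and ((z of filter_q_mid in the frame of seat_2 below 0.0125 m and contact force between filter_q and gauge above 0.3 N) or z of filter_q_mid in the frame of seat_2 below 0.009 m)) or (contact force between the fingers and filter_r above 0.5 N and horizontal distance between filter_r_mid and seat_2 below 0.005 m and angle between filter_r_mid's own z axis and vertical below 0.15 rad and ((z of filter_r_mid in the frame of seat_2 below 0.0125 m and contact force between filter_r and gauge above 0.3 N) or z of filter_r_mid in the frame of seat_2 below 0.009 m)))), for 0.1 s.
At the end, for the whole second after the job is handed in: The filter that stood on the card is in the smallest seat that takes its spigot: centred within 2 mm, its flange within 1.5 mm of the step's top face, upright within 0.05 rad, released and at rest; the other two filters are within 20 mm of where they stood ((((horizontal distance between filter_p_mid and seat_1 below 0.002 m and z of filter_p_mid in the frame of seat_1 below 0.0045 m and angle between filter_p_mid's own z axis and vertical below 0.05 rad and contact force between the fingers and filter_p below 0.1 N) and linear speed of filter_p below 0.02 m/s and distance of each of filter_q_mid, filter_r_mid from where it was at the start of the episode below 0.02 m and horizontal distance between each of filter_q_mid, filter_r_mid and card above 0.06 m) or ((horizontal distance between filter_q_mid and seat_2 below 0.002 m and z of filter_q_mid in the frame of seat_2 below 0.0045 m and angle between filter_q_mid's own z axis and vertical below 0.05 rad and contact force between the fingers and filter_q below 0.1 N) and linear speed of filter_q below 0.02 m/s and distance of each of filter_p_mid, filter_r_mid from where it was at the start of the episode below 0.02 m and horizontal distance between each of filter_p_mid, filter_r_mid and card above 0.06 m) or ((horizontal distance between filter_r_mid and seat_3 below 0.002 m and z of filter_r_mid in the frame of seat_3 below 0.0045 m and angle between filter_r_mid's own z axis and vertical below 0.05 rad and contact force between the fingers and filter_r below 0.1 N) and linear speed of filter_r below 0.02 m/s and distance of each of filter_p_mid, filter_q_mid from where it was at the start of the episode below 0.02 m and horizontal distance between each of filter_p_mid, filter_q_mid and card above 0.06 m))); the robot touches nothing.
It fails at once if a filter is pressed on the gauge with more than 30 N (contact force between any of filter_p, filter_q, filter_r and gauge above 30 N).
It fails at once if a filter is put on or into a seat larger than the smallest that takes it ((horizontal distance between filter_p_mid and seat_2 below 0.01 m and z of filter_p_mid in the frame of seat_2 below 0.012 m) or (horizontal distance between filter_p_mid and seat_3 below 0.01 m and z of filter_p_mid in the frame of seat_3 below 0.012 m) or (horizontal distance between filter_q_mid and seat_3 below 0.01 m and z of filter_q_mid in the frame of seat_3 below 0.012 m)).
It fails at once if another filter, the bottle or the cup is moved by more than 20 mm (distance of any of dropper_mid, cup_mid from where it was at the start of the episode above 0.02 m or distance of each of filter_p_mid, filter_q_mid from where it was at the start of the episode above 0.02 m or distance of each of filter_p_mid, filter_r_mid from where it was at the start of the episode above 0.02 m or distance of each of filter_q_mid, filter_r_mid from where it was at the start of the episode above 0.02 m).
It also fails if it takes over 67 s, if anything falls off the work surface, if the arm or the gripper's body presses on something with over 40 N, if the wrist force passes 120 N, or if a joint passes its speed limit or range.

### The arm

A 6-joint arm with a two-finger parallel gripper is mounted at the origin on the work surface. World frame = base frame: x ahead of the robot, y to its left, z up, the work surface at z = 0. Lengths are in m, angles in degrees, forces in N, time in s.
With the tool pointing down it reaches from about 0.3 to 0.85 m from the base axis. Payload 4.2 kg.
Tool frame: the origin (TCP) lies midway between the tips of the shut fingers; the grasp point (between the pads) lies 19 mm behind it; z points along the fingers, y is the direction in which the jaws open and shut (so a half turn about z gives the same grasp; the last joint's range is limited). The gripper opens to 91 mm and grips with 3 to 60 N. Pads are 32 mm wide; open, the fingers measure 118 mm over their backs; the gripper's body (76 mm by 178 mm) begins 60 mm behind the grasp point.
Start: joints at [-1.146, 18.312, 89.639, -0, 72.044, -1.146], TCP at [0.575, 0, 0.214] pointing down, gripper open.
Joint ranges: [-177.97, 177.97], [-48.28, 115.42], [12.27, 149.76], [-77.06, 257.06], [2.81, 150.46], [-146.56, 146.56]. Speed limits (degrees/s): [147.25, 147.25, 180, 180, 180, 180].

### API

Orientations are given as [roll, pitch, yaw] about the fixed x, y, z axes, in that order (R = Rz(yaw) Ry(pitch) Rx(roll)).
In Python, from workcell import sense, read_camera, finish_job gives the robot as it stands.
- The arm moves only by the tool servo_tool, never from a script. Its argument "deltas" is a list that holds one entry, the list of rows, each a list of 7 numbers: the shift along the tool's x, y, z in mm, then the turn, a rotation vector about the tool's x, y, z in rad, then the closure in counts, from 0 (fully open) to 255 (shut). A call has 1 to 5 rows; each row is the pose to reach, as a shift and turn from the pose commanded when the call began, along the tool's axes at that moment; what a row does not reach only later rows make up. A row lasts 1/12 s, in which the tool goes at most 41.7 mm and 7.16 degrees, less where a joint would pass 70% of its speed; a pose out of reach is approached as far as the arm can. A call with a gripper value outside its range is refused whole. The fingers move at their own pace and stop on an object; "force" is the grip in N (left out, the last holds). Time passes only in rows, so rows that repeat a pose let the fingers close. It gives the time, the measured TCP pose, the force and the opening at its end, in the units of the state.
- sense(): the state, without advancing time (a new reading comes with each control period).
- read_camera(name): name is "scene" or "side" or "wrist"; returns a dict with "image" (384x512x3 uint8, red, green, blue), "mtx" (3x3 intrinsics, pixels), "k1" (the pictures are not rectified: a ray, as slopes to the right and down, at radius r is drawn at 1 + k1 r^2 times it, then the intrinsics apply), "R" (3x3) and "t" (3): a world point X has camera coordinates R X + t. Camera axes: x right, y down, z forward; pixel columns grow to the right and rows downward; lengths in m; the calibration is good to about 2 mm. A picture is of the moment at which its call begins. There is no depth.
- finish_job(): hands the job in, once; it reports no verdict.
The state is a dict: "time_s": time; "joint_positions": joint angles; "qvel": joint speeds; "tau": joint torques, N m; "tcp_pos": TCP position; "eef_rot": TCP orientation; "ft_force": force on the tool from outside, world axes, zero at the start; "ft_torque": the same for the moment, N m; "gripper_width": finger opening in m.
Only numpy, scipy, OpenCV 4.12 (cv2) and the standard library are available. Lean on these libraries where they do the work, as an engineer would, in place of code of your own. Each camera call takes 0.05 s, during which the arm holds its last target. There are 200 camera calls.

## Working session

There is one attempt and no reset: what is moved stays moved. The work goes in short steps, Python scripts to look and compute and a tool call to move; the robot and the scene stay as the last step left them, time stands still between calls to the robot, and variables do not carry over. Pictures are saved under pics/ and viewed, on a budget of 10 in all, crops included, one or two more only if the job needs it, and the job is handed in when it is done.

Besides the shell and the picture viewer there is one more tool, called by a JSON object that holds its "fn" and its "kwargs". servo_tool: Moves the arm, as the interface text tells. Its arguments: {"type":"object","properties":{"deltas":{"type":"array","items":{"type":"array","items":{"type":"array","items":{"type":"number"}}}},"force":{"type":"number"}},"required":["deltas"]}

```bash
mkdir -p pics; ls; python3 - <<'E'
from workcell import *
import cv2, numpy as np
s=sense(); print(s)
for n in ["scene","side","wrist"]:
    c=read_camera(n); cv2.imwrite(f"pics/{n}0.png",c["image"][:,:,::-1]); np.savez(f"{n}0.npz",**c)
    print(n,c["mtx"].tolist(),c["k1"],(-c["R"].T@c["t"]).round(3),c["R"].round(3).tolist())
a=cv2.imread("pics/scene0.png")
E
```

```text
pics
{'time_s': 0.0, 'joint_positions': array([-1.14592380e+00,  1.83522895e+01,  8.97084739e+01,  8.87129074e-04,
        7.20408529e+01, -1.14834955e+00]), 'qvel': array([ 0.0093164 ,  0.02794913, -0.02709372, -0.03589484, -0.03513555,
        0.10457147]), 'tau': array([-5.01459035e-04, -4.12465632e+01, -2.31973493e+01,  7.28826877e-02,
        4.58198413e-02, -1.41870069e-04]), 'tcp_pos': array([5.74494381e-01, 1.57431210e-05, 2.13099748e-01]), 'eef_rot': array([-1.79898421e+02, -2.87975358e-03,  9.00021489e+01]), 'ft_force': array([0.51983428, 0.16120003, 0.17707231]), 'ft_torque': array([ 0.01746719, -0.00066598, -0.01454244]), 'gripper_width': 0.0916485946735967}
scene [[370.0357555069839, 0.0, 252.08168066255786], [0.0, 370.0357555069839, 196.14253680431773], [0.0, 0.0, 1.0]] 0.028262650239616334 [1.122 0.263 0.831] [[-0.448, 0.894, -0.013], [0.715, 0.35, -0.605], [-0.537, -0.28, -0.796]]
side [[458.17796019146186, 0.0, 252.61870594583652], [0.0, 458.17796019146186, 194.32633766663025], [0.0, 0.0, 1.0]] -0.04128256792810886 [ 0.295 -0.938  0.818] [[0.952, -0.304, 0.011], [-0.179, -0.588, -0.789], [0.247, 0.749, -0.614]]
wrist [[276.4234955664844, 0.0, 261.0994087862978], [0.0, 276.4234955664844, 192.49267279812335], [0.0, 0.0, 1.0]] -0.05936719439046435 [0.575 0.078 0.385] [[1.0, 0.001, -0.002], [0.001, -0.961, 0.278], [-0.002, -0.278, -0.961]]
```

View pics/scene0.png

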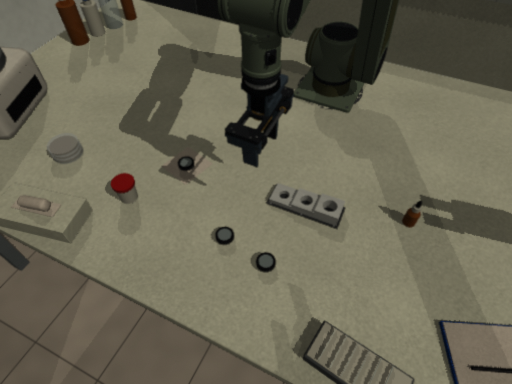

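View pics/side0.png

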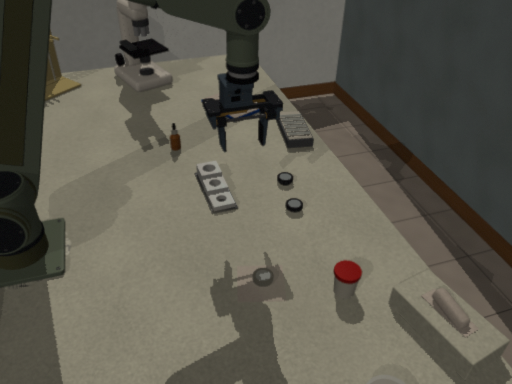

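View pics/wrist0.png

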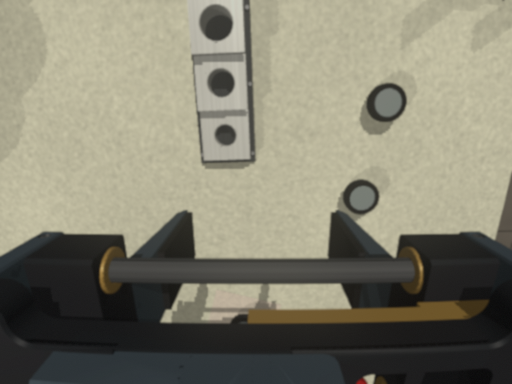

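Scene view: card filter at (187,163), gauge seats at (285,193), (306,200) and (331,206), other filters at (225,235) and (265,262). Side view: card filter at (263,277), seats at about (221,199), (214,183) and (208,168). Wrist view: seats at (225,134), (221,83) and (216,22). The card is hidden under the gripper body there.

```bash
cat > h.py <<'E'
import numpy as np, cv2
from workcell import *
def load(n): return dict(np.load(n+".npz"))
def ray(c,uv):
    p=cv2.undistortPoints(np.array([[uv]],float),c["mtx"],np.array([float(c["k1"]),0,0,0]))[0,0]
    return -c["R"].T@c["t"], c["R"].T@np.array([p[0],p[1],1])
def plane(c,uv,z):
    o,d=ray(c,uv); return o+d*(z-o[2])/d[2]
def tri(*cu):
    A=np.zeros((3,3));b=np.zeros(3);L=[]
    for c,uv in cu:
        o,d=ray(c,uv); d=d/np.linalg.norm(d); P=np.eye(3)-np.outer(d,d); A+=P;b+=P@o;L.append((o,P))
    x=np.linalg.solve(A,b); return x,[round(1e3*np.linalg.norm(P@(x-o)),1) for o,P in L]
def proj(c,X):
    return cv2.projectPoints(np.array([X],float),cv2.Rodrigues(c["R"])[0],c["t"],c["mtx"],np.array([float(c["k1"]),0,0,0]))[0].ravel()
def snap(n,tag):
    c=read_camera(n); np.savez(tag+".npz",**c); cv2.imwrite(f"pics/{tag}.png",c["image"][:,:,::-1]); return c
E
python3 - <<'E'
from h import *
S,D,W=load("scene0"),load("side0"),load("wrist0")
np.set_printoptions(precision=4,suppress=True)
print("card f",tri((S,(187,162)),(D,(263,276))))
for s,d,w,z in [((285,192),(221,199),(225,134),.018),((306,200),(214,183),(221,83),.028),((331,206),(208,168),(216,22),.038)]:
    print(tri((S,s),(D,d),(W,w)),plane(W,w,z))
for w,d,s in [((361,197),(294,205),(225,235)),((388,103),(285,178),(265,262))]: print(plane(W,w,.022),tri((W,w),(D,d),(S,s)))
E
```

```text
card f (array([ 0.5445, -0.257 ,  0.0142]), [np.float64(2.8), np.float64(2.8)])
(array([0.5245, 0.0512, 0.0156]), [np.float64(5.1), np.float64(3.4), np.float64(2.3)]) [0.5271 0.0516 0.018 ]
(array([0.5238, 0.1156, 0.0224]), [np.float64(0.8), np.float64(1.1), np.float64(1.5)]) [0.5254 0.1138 0.028 ]
(array([0.5213, 0.183 , 0.0316]), [np.float64(1.9), np.float64(0.3), np.float64(2.1)]) [0.5231 0.1791 0.038 ]
[ 0.7128 -0.0332  0.022 ] (array([ 0.7143, -0.0336,  0.0129]), [np.float64(2.8), np.float64(1.2), np.float64(3.1)])
[0.7358 0.0919 0.022 ] (array([0.7375, 0.0933, 0.0128]), [np.float64(2.4), np.float64(1.7), np.float64(1.3)])
```

{"fn": "servo_tool", "kwargs": {"deltas": [[[-35,-6,0,0,0,0,0],[-70,-12,0,0,0,0,0],[-105,-18,0,0,0,0,0],[-140,-24,0,0,0,0,0],[-170,-30,0,0,0,0,0]]]}}

```text
time_s: 0.57
tcp_pos: [0.5443, -0.1719, 0.2137]
eef_rot: [-180.0, 0.0, 90.0]
ft_force: [-0.2, -0.2, -0.1]
gripper_width: 0.0915
```

{"fn": "servo_tool", "kwargs": {"deltas": [[[-35,0,0,0,0,0,0],[-70,0,0,0,0,0,0],[-105,0,0,0,0,0,0],[-140,0,0,0,0,0,0],[-170,0,0,0,0,0,0]]]}}

```text
time_s: 0.98
tcp_pos: [0.5445, -0.3423, 0.2135]
eef_rot: [-180.0, 0.0, 89.9]
ft_force: [0.5, 0.1, -0.1]
gripper_width: 0.0911
```

{"fn": "servo_tool", "kwargs": {"deltas": [[[0,0,0,0,0,0,0],[0,0,0,0,0,0,0],[0,0,0,0,0,0,0]]]}}

```text
time_s: 1.23
tcp_pos: [0.5447, -0.3394, 0.2134]
eef_rot: [-180.0, -0.1, 90.0]
ft_force: [0.6, -0.3, 0.4]
gripper_width: 0.0913
```

```bash
python3 - <<'E'
from h import *
s=sense();print(s["time_s"],s["tcp_pos"],s["eef_rot"]); snap("wrist","w1"); snap("side","d1")
E
```

```text
1.2333 [ 0.54473582 -0.33939129  0.21343884] [-1.79951462e+02 -7.67417926e-02  8.99853596e+01]
```

View pics/w1.png

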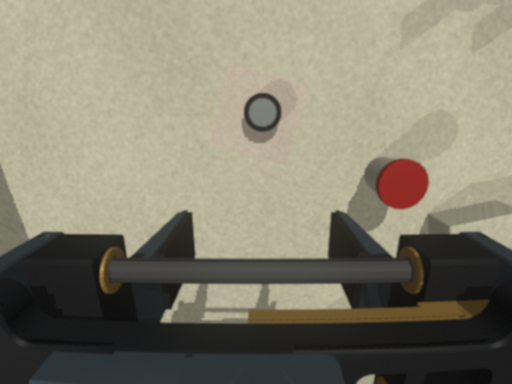

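Wrist view: the filter is at (263,112) with its lens disc clear, the card is faint, and the cup lid is at (402,184). I'll go lower and take a pair of views.

{"fn": "servo_tool", "kwargs": {"deltas": [[[0,0,30,0,0,0,0],[0,0,60,0,0,0,0],[0,0,90,0,0,0,0],[0,0,90,0,0,0,0],[0,0,90,0,0,0,0]]]}}

```text
time_s: 1.75
tcp_pos: [0.5445, -0.3384, 0.1232]
eef_rot: [-179.8, -0.1, 90.1]
ft_force: [-0.1, -0.3, 0.7]
gripper_width: 0.0911
```

```bash
cat >> h.py <<'E'
def disc(c,uv,dark=55,inner=True,r=60):
    """ellipse of the lens inside the dark ring (inner) or of a dark blob, next to pixel uv"""
    g=cv2.cvtColor(c["image"],cv2.COLOR_RGB2GRAY)
    m=(g<dark).astype(np.uint8)
    k,h=cv2.findContours(m,cv2.RETR_CCOMP,cv2.CHAIN_APPROX_NONE)
    out=[]
    for q,hh in zip(k,h[0]):
        if len(q)<15 or (hh[3]>=0)!=inner: continue
        e=cv2.fitEllipse(q)
        if np.hypot(e[0][0]-uv[0],e[0][1]-uv[1])<r: out.append((len(q),e))
    return max(out,key=lambda t:t[0])[1] if out else None
E
python3 - <<'E'
from h import *
c=snap("wrist","w2"); print(sense()["tcp_pos"])
for d in(40,55,70,85): print(disc(c,(263,112),d),disc(load("w1"),(263,112),d))
cv2.imwrite("pics/w2c.png",cv2.resize(c["image"][40:240,150:400,::-1],None,fx=2,fy=2))
E
```

```text
[ 0.54576652 -0.33941214  0.12510344]
None None
((263.4105224609375, 112.84268951416016), (40.74566650390625, 41.81637191772461), 170.9564971923828) ((262.18341064453125, 111.81315612792969), (31.908174514770508, 32.53654479980469), 174.27491760253906)
((263.4573669433594, 112.85420227050781), (39.08545684814453, 40.10261154174805), 172.33590698242188) ((262.12298583984375, 111.78585052490234), (30.09339141845703, 30.75311279296875), 17.387514114379883)
((263.51318359375, 112.77256774902344), (38.02979278564453, 39.179481506347656), 177.8270721435547) ((262.2759094238281, 111.82630157470703), (28.99309730529785, 29.934566497802734), 176.83714294433594)
```

View pics/w2c.png

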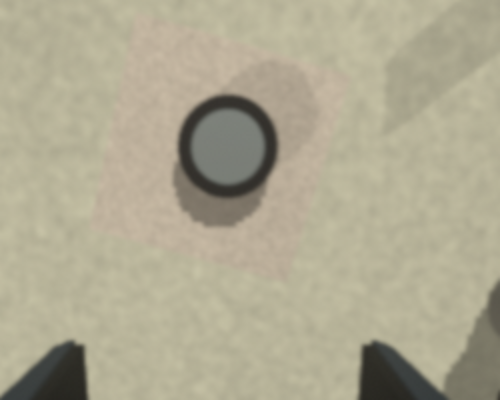

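{"fn": "servo_tool", "kwargs": {"deltas": [[[0,-25,0,0,0,0,0],[0,-50,0,0,0,0,0],[0,-50,0,0,0,0,0],[0,-50,0,0,0,0,0]]]}}

```text
time_s: 2.13
tcp_pos: [0.4958, -0.3407, 0.127]
eef_rot: [179.7, 0.2, 90.0]
ft_force: [0.4, -0.4, 0.3]
gripper_width: 0.0914
```

```bash
python3 - <<'E'
from h import *
c=snap("wrist","w3"); print(sense()["tcp_pos"])
w2=load("w2")
for d in(40,55,70,85):
  a=disc(w2,(263,112),d); b=disc(c,(312,112),d); print(d,a,b)
  if a and b: print(tri((w2,a[0]),(c,b[0])))
E
```

```text
[ 0.49653617 -0.34077236  0.12662901]
40 None None
55 ((263.4105224609375, 112.84268951416016), (40.74566650390625, 41.81637191772461), 170.9564971923828) ((312.53692626953125, 109.8442611694336), (39.10182571411133, 41.012813568115234), 21.14764404296875)
(array([ 0.54651329, -0.25978685,  0.02003234]), [np.float64(0.1), np.float64(0.1)])
70 ((263.4573669433594, 112.85420227050781), (39.08545684814453, 40.10261154174805), 172.33590698242188) ((312.64453125, 109.74872589111328), (37.618125915527344, 39.725006103515625), 23.85701560974121)
(array([ 0.54655464, -0.25974846,  0.02036797]), [np.float64(0.2), np.float64(0.2)])
85 ((263.51318359375, 112.77256774902344), (38.02979278564453, 39.179481506347656), 177.8270721435547) ((312.580078125, 109.7958984375), (36.727622985839844, 38.73440933227539), 21.563955307006836)
(array([ 0.54661387, -0.25972944,  0.0197016 ]), [np.float64(0.1), np.float64(0.1)])
```

Enlarged wrist crop (25x25 cm zone): the filter is about 22 mm left of the card's middle line, which is inside its 10 mm allowance when drawn to scale. The lens centre is at (263.5,112.8) and stands 20 mm high. Now the grasp.

{"fn": "servo_tool", "kwargs": {"deltas": [[[27,17,20,0,0,0,0],[54,34,40,0,0,0,0],[80,51.5,60,0,0,0,0],[80,51.5,85,0,0,0,0],[80,51.5,105,0,0,0,0]]], "force": 8}}

```text
time_s: 2.6
tcp_pos: [0.5495, -0.2584, 0.0187]
eef_rot: [179.8, 0.1, 90.2]
ft_force: [-0.4, -0.6, 0.3]
gripper_width: 0.0911
```

{"fn": "servo_tool", "kwargs": {"deltas": [[[0,0,0,0,0,0,0],[0,0,0,0,0,0,0],[0,0,0,0,0,0,0]]]}}

```text
time_s: 2.85
tcp_pos: [0.5483, -0.2608, 0.0206]
eef_rot: [179.8, 0.1, 90.0]
ft_force: [0.5, -0.1, 0.4]
gripper_width: 0.0914
```

```bash
python3 - <<'E'
from h import *
c=snap("wrist","w4"); P=[]
for i in range(6): P.append(sense()["tcp_pos"]); read_camera("wrist")
print(np.mean(P,0),np.std(P,0),sense()["eef_rot"])
cv2.imwrite("pics/w4c.png",cv2.resize(c["image"][150:330,150:380,::-1],None,fx=2,fy=2))
E
```

```text
[ 0.54757259 -0.26076454  0.02055369] [0.00046231 0.000164   0.00034514] [1.79923935e+02 3.56296681e-02 8.99805189e+01]
```

View pics/w4c.png

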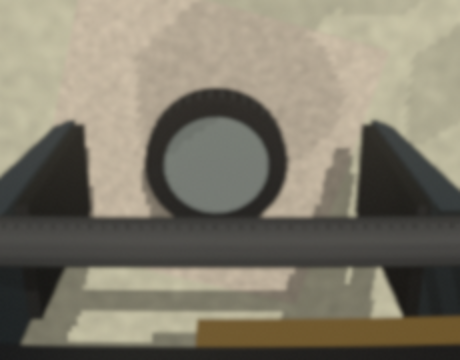

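The crop shows the filter between the open fingers, with the lens at (217,163) and the jaw middle at 225, so it is about 2 mm to the left. I'll shift, go down, squeeze to centre it, then release to recalibrate.

{"fn": "servo_tool", "kwargs": {"deltas": [[[0,-2,5,0,0,0,0],[0,-2,9,0,0,0,0],[0,-2,9,0,0,0,110],[0,-2,9,0,0,0,140],[0,-2,9,0,0,0,160]]], "force": 6}}

```text
time_s: 3.62
tcp_pos: [0.5445, -0.26, 0.0097]
eef_rot: [-180.0, -0.0, 90.0]
ft_force: [0.1, 0.4, 0.8]
gripper_width: 0.0738
```

{"fn": "servo_tool", "kwargs": {"deltas": [[[0,0,0,0,0,0,160],[0,0,0,0,0,0,160],[0,0,0,0,0,0,160],[0,0,0,0,0,0,160],[0,0,0,0,0,0,160]]]}}

```text
time_s: 4.03
tcp_pos: [0.5447, -0.2601, 0.0101]
eef_rot: [180.0, 0.0, 90.0]
ft_force: [1.3, -1.0, 0.1]
gripper_width: 0.0478
```

{"fn": "servo_tool", "kwargs": {"deltas": [[[0,0,0,0,0,0,60],[0,0,0,0,0,0,0],[0,0,0,0,0,0,0],[0,0,0,0,0,0,0],[0,0,-20,0,0,0,0]]]}}

```text
time_s: 4.45
tcp_pos: [0.5419, -0.2587, 0.0268]
eef_rot: [-179.6, -0.2, 90.0]
ft_force: [-1.2, 0.4, 1.0]
gripper_width: 0.0782
```

{"fn": "servo_tool", "kwargs": {"deltas": [[[0,0,-35,0,0,0,0],[-27,0,-70,0,0,0,0],[-54,0,-94,0,0,0,0],[-80,0,-94,0,0,0,0],[-80,0,-94,0,0,0,0]]]}}

```text
time_s: 4.87
tcp_pos: [0.5457, -0.3452, 0.1265]
eef_rot: [179.7, 0.3, 89.8]
ft_force: [-0.5, 0.8, 0.3]
gripper_width: 0.0912
```

{"fn": "servo_tool", "kwargs": {"deltas": [[[0,0,0,0,0,0,0],[0,0,0,0,0,0,0]]]}}

```text
time_s: 5.03
tcp_pos: [0.5438, -0.3392, 0.1231]
eef_rot: [-179.9, -0.1, 90.0]
ft_force: [1.0, 0.3, -0.1]
gripper_width: 0.091
```

```bash
cat >> h.py <<'E'
def tcpmean(n=5):
    P=[]
    for i in range(n): P.append(sense()["tcp_pos"]); read_camera("wrist")
    return np.mean(P,0)
E
python3 - <<'E'
from h import *
np.set_printoptions(precision=4,suppress=True)
c=snap("wrist","w5"); print(tcpmean(), sense()["eef_rot"])
a=disc(c,(263,112),70); print(a,plane(c,a[0],.02), -c["R"].T@c["t"])
E
```

```text
[ 0.5442 -0.3389  0.1232] [-179.9697   -0.0297   90.0557]
((262.19842529296875, 111.35401916503906), (39.00956726074219, 40.06363296508789), 177.68087768554688) [ 0.5449 -0.2594  0.02  ] [ 0.5443 -0.2612  0.2953]
```

The filter now sits centred on the jaws. The camera puts it at (0.5449,-0.2594) against a commanded TCP of (0.5445,-0.2600). I'll grasp it again the same way and carry it towards the gauge.

{"fn": "servo_tool", "kwargs": {"deltas": [[[27,0,20,0,0,0,0],[54,0,45,0,0,0,0],[80,0,70,0,0,0,0],[80,0,85,0,0,0,0],[80,0,85,0,0,0,0]]]}}

```text
time_s: 5.75
tcp_pos: [0.5421, -0.2571, 0.0356]
eef_rot: [-179.6, -0.2, 90.1]
ft_force: [-0.7, -0.3, -0.2]
gripper_width: 0.0914
```

{"fn": "servo_tool", "kwargs": {"deltas": [[[0,0,14,0,0,0,0],[0,0,29,0,0,0,0],[0,0,29,0,0,0,100],[0,0,29,0,0,0,140],[0,0,29,0,0,0,160]]], "force": 8}}

```text
time_s: 6.17
tcp_pos: [0.5454, -0.2608, 0.0112]
eef_rot: [179.9, 0.1, 90.0]
ft_force: [0.4, 0.3, -0.6]
gripper_width: 0.0743
```

{"fn": "servo_tool", "kwargs": {"deltas": [[[0,0,0,0,0,0,160],[0,0,0,0,0,0,160],[0,0,0,0,0,0,160],[0,0,0,0,0,0,160],[0,0,0,0,0,0,160]]], "force": 12}}

```text
time_s: 6.58
tcp_pos: [0.5448, -0.2602, 0.0105]
eef_rot: [180.0, 0.0, 90.0]
ft_force: [-0.3, -0.4, 2.6]
gripper_width: 0.0475
```

{"fn": "servo_tool", "kwargs": {"deltas": [[[0,0,-5,0,0,0,160],[0,0,-20,0,0,0,160],[0,0,-50,0,0,0,160],[0,0,-85,0,0,0,160],[0,0,-114,0,0,0,160]]]}}

```text
time_s: 7.0
tcp_pos: [0.5445, -0.2599, 0.1258]
eef_rot: [180.0, 0.0, 90.0]
ft_force: [0.8, 0.5, -0.5]
gripper_width: 0.0475
```

{"fn": "servo_tool", "kwargs": {"deltas": [[[20,0,0,0,0,0,160],[50,-5,0,0,0,0,160],[80,-10,0,0,0,0,160],[110,-14,0,0,0,0,160],[135,-17.5,0,0,0,0,160]]]}}

```text
time_s: 7.42
tcp_pos: [0.5261, -0.1232, 0.1241]
eef_rot: [-180.0, -0.0, 90.0]
ft_force: [0.8, 0.0, -1.1]
gripper_width: 0.0476
```

{"fn": "servo_tool", "kwargs": {"deltas": [[[30,0,0,0,0,0,160],[60,0,0,0,0,0,160],[85,0,0,0,0,0,160],[96,0,0,0,0,0,160],[96,0,0,0,0,0,160]]]}}

```text
time_s: 7.83
tcp_pos: [0.5268, -0.0271, 0.1241]
eef_rot: [-180.0, -0.0, 90.2]
ft_force: [-0.5, -0.4, -0.2]
gripper_width: 0.0477
```

{"fn": "servo_tool", "kwargs": {"deltas": [[[0,0,0,0,0,0,160],[0,0,0,0,0,0,160],[0,0,0,0,0,0,160],[0,0,0,0,0,0,160]]]}}

```text
time_s: 8.17
tcp_pos: [0.5271, -0.0302, 0.1239]
eef_rot: [-180.0, 0.0, 89.9]
ft_force: [-1.1, 0.1, -1.0]
gripper_width: 0.0473
```

```bash
python3 - <<'E'
from h import *
c=snap("wrist","w6"); print(tcpmean(), sense()["gripper_width"],sense()["ft_force"],proj(c,(.527,.0516,.018)),proj(c,(.5254,.1138,.028)),)
snap("scene","s6")
E
```

```text
[ 0.52703783 -0.02970326  0.1239211 ] 0.047525823391307634 [-0.58910892 -0.19808757 -0.02099764] [260.77031228 109.16066055] [258.85666166  36.55508746]
```

View pics/w6.png

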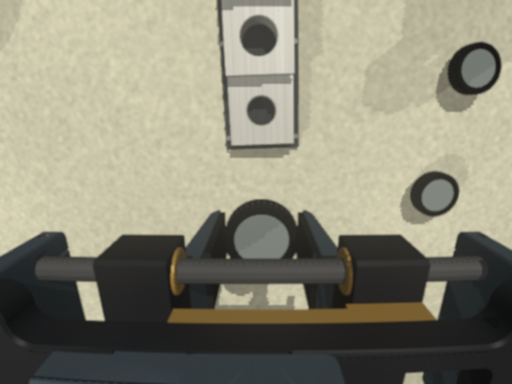

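Wrist view: the filter is in hand, with seat 1 at (261,110), seat 2 at (259,36) and the steps' edges clear. I'll fit the bore outlines.

```bash
cat >> h.py <<'E'
def bore(c,uv,th):
    g=cv2.cvtColor(c["image"],cv2.COLOR_RGB2GRAY); g=cv2.resize(g,None,fx=4,fy=4,interpolation=cv2.INTER_CUBIC)
    x,y=[int(4*v) for v in uv]; m=(g<th).astype(np.uint8); 
    k,_=cv2.findContours(m,cv2.RETR_LIST,cv2.CHAIN_APPROX_NONE); out=[]
    for q in k:
        if 150<len(q)<900:
            e=cv2.fitEllipse(q); p=((np.array(e[0])+.5)/4-.5)
            if np.hypot(*(p-uv))<10: out.append((len(q),p,np.array(e[1])/4))
    return max(out,key=lambda t:t[0])[1:] if out else None
E
python3 - <<'E'
from h import *
np.set_printoptions(precision=4,suppress=True)
c=load("w6"); g=cv2.cvtColor(c["image"],cv2.COLOR_RGB2GRAY)
print(g[110,225:300].tolist()); print(g[85:150,261].tolist())
for uv,z in (((261,110),.018),((259,36),.028)):
  for th in (80,95,110,120,130):
    b=bore(c,uv,th)
    if b: print(th,b,plane(c,b[0],z),"dia mm",b[1]/c["mtx"][0,0]*( -c["R"].T@c["t"])[2]*1e3 )
E
```

```text
[86, 77, 79, 107, 150, 179, 190, 193, 194, 194, 195, 195, 196, 196, 194, 194, 196, 197, 196, 193, 181, 150, 106, 73, 63, 63, 65, 69, 74, 75, 74, 74, 74, 74, 74, 76, 76, 75, 76, 76, 75, 72, 66, 63, 64, 63, 63, 64, 66, 86, 125, 164, 187, 196, 198, 199, 199, 197, 195, 192, 191, 192, 196, 197, 198, 199, 199, 189, 152, 105, 78, 77, 95, 130, 160]
[161, 175, 190, 196, 196, 196, 196, 196, 192, 176, 141, 101, 72, 63, 63, 63, 62, 62, 62, 61, 61, 61, 61, 64, 69, 76, 77, 76, 76, 77, 77, 77, 77, 77, 77, 76, 76, 75, 78, 102, 146, 177, 188, 191, 191, 190, 191, 191, 191, 191, 191, 190, 191, 191, 190, 190, 191, 191, 174, 130, 83, 66, 74, 99, 123]
80 (array([260.8519, 109.896 ]), array([25.5439, 26.3813])) [0.5271 0.0509 0.018 ] dia mm [27.35   28.2466]
95 (array([260.8098, 109.9848]), array([26.6575, 27.4749])) [0.527  0.0508 0.018 ] dia mm [28.5424 29.4176]
110 (array([260.8094, 109.9825]), array([27.4547, 28.2386])) [0.527  0.0508 0.018 ] dia mm [29.3959 30.2352]
120 (array([260.8114, 109.9785]), array([27.9015, 28.7227])) [0.527  0.0508 0.018 ] dia mm [29.8743 30.7536]
130 (array([260.8032, 109.9779]), array([28.365 , 29.1954])) [0.527  0.0508 0.018 ] dia mm [30.3706 31.2597]
80 (array([258.2694,  38.5983]), array([30.251 , 32.9257])) [0.5249 0.1121 0.028 ] dia mm [32.39   35.2538]
95 (array([257.4488,  36.6916]), array([32.5281, 37.8037])) [0.5242 0.1137 0.028 ] dia mm [34.828  40.4767]
110 (array([258.127 ,  35.4831]), array([35.6234, 38.9139])) [0.5248 0.1147 0.028 ] dia mm [38.1423 41.6654]
120 (array([258.1799,  35.3561]), array([36.2337, 39.4747])) [0.5248 0.1148 0.028 ] dia mm [38.7956 42.2658]
130 (array([258.2212,  35.2937]), array([36.7207, 39.9428])) [0.5248 0.1148 0.028 ] dia mm [39.3171 42.7671]
```

```bash
python3 - <<'E'
from h import *
np.set_printoptions(precision=4,suppress=True)
c=load("w6"); w0=load("wrist0")
for a,b in (((225,134),(261,110)),((221,83),(259,36))):
  p,q=bore(w0,a,110),bore(c,b,110); print(p[0],tri((w0,p[0]),(c,q[0])))
print("lens expected",proj(c,(.5274,-.0284,.134)), "left/right/top edge", [proj(c,(.5274+dx,-.0284+dy,.134)) for dx,dy in((-.0175,0),(.0175,0),(0,.0175))])
g=cv2.cvtColor(c["image"],cv2.COLOR_RGB2GRAY); print(g[238,215:310].tolist()); print(g[195:260,262].tolist())
E
```

```text
[225.0732 134.4651] (array([0.527 , 0.0509, 0.0166]), [np.float64(0.0), np.float64(0.0)])
[220.6811  82.2514] (array([0.5248, 0.1148, 0.027 ]), [np.float64(0.1), np.float64(0.1)])
lens expected [261.2739 236.9592] left/right/top edge [array([233.9889, 236.952 ]), array([288.5617, 236.9146]), array([261.2534, 211.2779])]
[39, 39, 36, 35, 37, 35, 36, 36, 36, 38, 38, 39, 40, 40, 40, 39, 39, 44, 63, 91, 112, 118, 118, 118, 118, 118, 118, 119, 118, 118, 118, 118, 118, 119, 118, 118, 118, 118, 118, 118, 118, 118, 119, 120, 121, 122, 122, 122, 125, 127, 129, 129, 129, 129, 130, 129, 129, 129, 129, 129, 130, 129, 129, 129, 129, 129, 129, 129, 129, 129, 129, 129, 124, 106, 76, 48, 41, 41, 41, 41, 39, 38, 36, 36, 37, 37, 36, 37, 36, 37, 37, 38, 39, 40, 42]
[189, 191, 192, 172, 115, 61, 51, 51, 51, 50, 51, 51, 49, 49, 47, 47, 48, 46, 51, 78, 109, 120, 121, 120, 120, 120, 120, 119, 120, 120, 119, 119, 120, 119, 119, 119, 119, 118, 118, 119, 118, 119, 120, 122, 127, 129, 128, 129, 128, 129, 128, 129, 128, 129, 128, 129, 129, 128, 128, 128, 128, 127, 118, 98, 73]
```

```bash
python3 - <<'E'
from h import *
np.set_printoptions(precision=4,suppress=True)
c=load("w4"); print(disc(c,(258,232),85), proj(c,(.5465,-.2597,.0201)), proj(c,(.5465,-.2597+.0175,.0201)))
g=cv2.cvtColor(c["image"],cv2.COLOR_RGB2GRAY); print(g[200:262,258].tolist()); print(g[232,215:310].tolist())
E
```

```text
((257.68206787109375, 231.9951171875), (48.68628692626953, 53.16204833984375), 90.09736633300781) [258.1003 231.1908] [258.0348 206.8038]
[47, 46, 45, 45, 44, 44, 44, 54, 81, 107, 118, 121, 122, 122, 123, 123, 122, 123, 122, 123, 122, 122, 122, 122, 123, 122, 122, 122, 122, 121, 121, 121, 121, 121, 121, 121, 121, 121, 122, 121, 121, 121, 121, 121, 121, 120, 120, 120, 120, 120, 120, 120, 121, 121, 119, 108, 83, 54, 47, 54, 59, 61]
[182, 180, 179, 179, 179, 176, 153, 108, 61, 42, 41, 43, 41, 43, 41, 47, 67, 96, 115, 122, 122, 122, 123, 122, 122, 122, 121, 121, 122, 121, 121, 122, 122, 121, 121, 121, 122, 121, 121, 121, 121, 121, 121, 121, 121, 121, 121, 122, 121, 121, 121, 121, 121, 122, 121, 122, 121, 122, 121, 121, 122, 121, 121, 121, 122, 122, 121, 117, 102, 73, 49, 41, 42, 42, 42, 41, 43, 61, 103, 145, 170, 179, 179, 178, 178, 180, 183, 184, 182, 181, 180, 181, 182, 182, 181]
```

In hand, the lens centre x matches its prediction, but y disagrees by about 1.2 mm, which is more than the 0.6 mm clearance. I'll set the filter on the free bench in front of the gauge and squeeze it at 90° so it is centred on the TCP both ways.

{"fn": "servo_tool", "kwargs": {"deltas": [[[-20,0,30,0,0,0,160],[-40,0,60,0,0,0,160],[-51,0,85,0,0,0,160],[-51,0,100,0,0,0,160],[-51,0,105,0,0,0,160]]]}}

```text
time_s: 8.93
tcp_pos: [0.5251, -0.0803, 0.0164]
eef_rot: [-179.7, -0.0, 89.9]
ft_force: [-0.9, 0.0, -0.6]
gripper_width: 0.0475
```

{"fn": "servo_tool", "kwargs": {"deltas": [[[0,0,3,0,0,0,160],[0,0,6,0,0,0,160],[0,0,9,0,0,0,160],[0,0,9,0,0,0,160],[0,0,9,0,0,0,160]]]}}

```text
time_s: 9.35
tcp_pos: [0.5276, -0.0798, 0.0107]
eef_rot: [179.9, 0.0, 90.0]
ft_force: [-1.0, -0.3, -0.4]
gripper_width: 0.0474
```

{"fn": "servo_tool", "kwargs": {"deltas": [[[0,0,0,0,0,0,60],[0,0,0,0,0,0,0],[0,0,0,0,0,0,0],[0,0,0,0,0,0,0],[0,0,0,0,0,0,0]]], "force": 6}}

```text
time_s: 9.77
tcp_pos: [0.5271, -0.08, 0.0101]
eef_rot: [180.0, 0.0, 90.0]
ft_force: [-0.7, -0.8, -0.2]
gripper_width: 0.0778
```

{"fn": "servo_tool", "kwargs": {"deltas": [[[0,0,0,0,0,0.12,0],[0,0,0,0,0,0.24,0],[0,0,0,0,0,0.36,0],[0,0,0,0,0,0.48,0],[0,0,0,0,0,0.6,0]]]}}

```text
time_s: 10.18
tcp_pos: [0.527, -0.08, 0.01]
eef_rot: [-180.0, -0.0, 55.3]
ft_force: [-0.3, 0.0, 0.6]
gripper_width: 0.0911
```

{"fn": "servo_tool", "kwargs": {"deltas": [[[0,0,0,0,0,0.12,0],[0,0,0,0,0,0.24,0],[0,0,0,0,0,0.36,0],[0,0,0,0,0,0.48,0],[0,0,0,0,0,0.6,0]]]}}

```text
time_s: 10.6
tcp_pos: [0.527, -0.08, 0.01]
eef_rot: [180.0, -0.0, 20.9]
ft_force: [-1.1, -0.3, 0.1]
gripper_width: 0.091
```

{"fn": "servo_tool", "kwargs": {"deltas": [[[0,0,0,0,0,0.12,0],[0,0,0,0,0,0.24,0],[0,0,0,0,0,0.3708,0],[0,0,0,0,0,0.3708,0],[0,0,0,0,0,0.3708,0]]]}}

```text
time_s: 11.02
tcp_pos: [0.527, -0.08, 0.01]
eef_rot: [-180.0, -0.0, 0.2]
ft_force: [-0.2, -0.2, -0.4]
gripper_width: 0.0911
```

{"fn": "servo_tool", "kwargs": {"deltas": [[[0,0,0,0,0,0,110],[0,0,0,0,0,0,140],[0,0,0,0,0,0,160],[0,0,0,0,0,0,160],[0,0,0,0,0,0,160]]]}}

```text
time_s: 11.43
tcp_pos: [0.527, -0.08, 0.01]
eef_rot: [-180.0, -0.0, 0.0]
ft_force: [-0.3, -0.6, 0.4]
gripper_width: 0.0608
```

{"fn": "servo_tool", "kwargs": {"deltas": [[[0,0,0,0,0,0,160],[0,0,0,0,0,0,160],[0,0,0,0,0,0,160],[0,0,0,0,0,0,160],[0,0,0,0,0,0,160]]]}}

```text
time_s: 11.85
tcp_pos: [0.527, -0.08, 0.01]
eef_rot: [-180.0, -0.0, 0.0]
ft_force: [-0.2, 0.3, 0.3]
gripper_width: 0.0476
```

{"fn": "servo_tool", "kwargs": {"deltas": [[[0,0,0,0,0,0,60],[0,0,0,0,0,0,0],[0,0,0,0,0,0,0],[0,0,0,0,0,0,0],[0,0,0,0,0,0,0]]]}}

```text
time_s: 12.27
tcp_pos: [0.527, -0.08, 0.01]
eef_rot: [180.0, -0.0, 0.0]
ft_force: [-0.3, -0.4, 0.5]
gripper_width: 0.0783
```

{"fn": "servo_tool", "kwargs": {"deltas": [[[0,0,0,0,0,-0.12,0],[0,0,0,0,0,-0.24,0],[0,0,0,0,0,-0.36,0],[0,0,0,0,0,-0.48,0],[0,0,0,0,0,-0.6,0]]]}}

```text
time_s: 12.68
tcp_pos: [0.527, -0.08, 0.01]
eef_rot: [180.0, -0.0, 34.7]
ft_force: [-0.6, -0.3, -0.7]
gripper_width: 0.0909
```

{"fn": "servo_tool", "kwargs": {"deltas": [[[0,0,0,0,0,-0.12,0],[0,0,0,0,0,-0.24,0],[0,0,0,0,0,-0.36,0],[0,0,0,0,0,-0.48,0],[0,0,0,0,0,-0.6,0]]]}}

```text
time_s: 13.1
tcp_pos: [0.5271, -0.08, 0.01]
eef_rot: [180.0, -0.0, 69.1]
ft_force: [0.4, -0.9, -0.1]
gripper_width: 0.091
```

{"fn": "servo_tool", "kwargs": {"deltas": [[[0,0,0,0,0,-0.12,0],[0,0,0,0,0,-0.24,0],[0,0,0,0,0,-0.3708,0],[0,0,0,0,0,-0.3708,0],[0,0,0,0,0,-0.3708,0]]]}}

```text
time_s: 13.52
tcp_pos: [0.5271, -0.08, 0.01]
eef_rot: [180.0, 0.0, 89.8]
ft_force: [0.5, -0.1, 0.6]
gripper_width: 0.0911
```

{"fn": "servo_tool", "kwargs": {"deltas": [[[-5,0,-35,0,0,0,0],[-27,0,-70,0,0,0,0],[-54,0,-105,0,0,0,0],[-80,0,-114,0,0,0,0],[-80,0,-114,0,0,0,0]]]}}

```text
time_s: 13.93
tcp_pos: [0.5298, -0.1646, 0.128]
eef_rot: [179.5, 0.3, 89.7]
ft_force: [1.0, -0.3, -0.3]
gripper_width: 0.0914
```

{"fn": "servo_tool", "kwargs": {"deltas": [[[0,0,0,0,0,0,0],[0,0,0,0,0,0,0],[0,0,0,0,0,0,0],[0,0,0,0,0,0,0]]]}}

```text
time_s: 14.27
tcp_pos: [0.5263, -0.1589, 0.1229]
eef_rot: [-179.9, -0.1, 90.0]
ft_force: [-0.2, -0.6, -0.1]
gripper_width: 0.0912
```

```bash
python3 - <<'E'
from h import *
np.set_printoptions(precision=4,suppress=True)
for i in range(3):
  c=snap("wrist",f"w7_{i}"); a=disc(c,(263,112),70); print(a,plane(c,a[0],.0195), -c["R"].T@c["t"])
print(tcpmean(), sense()["eef_rot"])
E
```

```text
((262.61285400390625, 112.34318542480469), (39.08613586425781, 39.90448760986328), 175.7696075439453) [ 0.5277 -0.08    0.0195] [ 0.5269 -0.0807  0.295 ]
((262.4035339355469, 112.23542022705078), (38.98248291015625, 40.07696533203125), 4.004831790924072) [ 0.5276 -0.08    0.0195] [ 0.527  -0.0808  0.2951]
((262.2353515625, 112.13275909423828), (38.928741455078125, 39.970359802246094), 4.782146453857422) [ 0.5277 -0.0801  0.0195] [ 0.5271 -0.0809  0.2953]
[ 0.5269 -0.1595  0.1236] [-179.999    -0.0015   90.0119]
```

Now the camera bias is known at (+0.7, 0.0) mm. I'll regrasp, lift and look at seat 1 again.

{"fn": "servo_tool", "kwargs": {"deltas": [[[27,0,20,0,0,0,0],[54,0,45,0,0,0,0],[80,0,70,0,0,0,0],[80,0,85,0,0,0,0],[80,0,85,0,0,0,0]]]}}

```text
time_s: 15.08
tcp_pos: [0.5245, -0.0784, 0.036]
eef_rot: [-179.6, -0.1, 90.1]
ft_force: [-0.3, -0.8, 0.5]
gripper_width: 0.0914
```

{"fn": "servo_tool", "kwargs": {"deltas": [[[0,0,0,0,0,0,0],[0,0,14,0,0,0,0],[0,0,29,0,0,0,0],[0,0,29,0,0,0,0],[0,0,29,0,0,0,100]]]}}

```text
time_s: 15.5
tcp_pos: [0.5276, -0.0808, 0.0108]
eef_rot: [179.9, 0.0, 89.9]
ft_force: [-0.6, -0.4, 0.2]
gripper_width: 0.0871
```

{"fn": "servo_tool", "kwargs": {"deltas": [[[0,0,0,0,0,0,140],[0,0,0,0,0,0,160],[0,0,0,0,0,0,160],[0,0,0,0,0,0,160],[0,0,0,0,0,0,160]]], "force": 12}}

```text
time_s: 15.92
tcp_pos: [0.5273, -0.0801, 0.0104]
eef_rot: [179.9, 0.0, 90.0]
ft_force: [-0.3, -0.2, -0.9]
gripper_width: 0.0541
```

{"fn": "servo_tool", "kwargs": {"deltas": [[[0,0,0,0,0,0,160],[0,0,0,0,0,0,160],[0,0,0,0,0,0,160],[0,0,-10,0,0,0,160],[0,0,-30,0,0,0,160]]]}}

```text
time_s: 16.33
tcp_pos: [0.5249, -0.0796, 0.0386]
eef_rot: [-179.7, -0.1, 90.0]
ft_force: [-0.9, 0.1, -0.5]
gripper_width: 0.0472
```

{"fn": "servo_tool", "kwargs": {"deltas": [[[0,0,-30,0,0,0,160],[20,0,-60,0,0,0,160],[40,0,-84,0,0,0,160],[51,0,-84,0,0,0,160],[51,0,-84,0,0,0,160]]]}}

```text
time_s: 16.75
tcp_pos: [0.5276, -0.0273, 0.1255]
eef_rot: [179.8, -0.0, 90.1]
ft_force: [0.4, 0.4, -1.2]
gripper_width: 0.0478
```

{"fn": "servo_tool", "kwargs": {"deltas": [[[0,0,0,0,0,0,160],[0,0,0,0,0,0,160],[0,0,0,0,0,0,160],[0,0,0,0,0,0,160]]]}}

```text
time_s: 17.08
tcp_pos: [0.5264, -0.0297, 0.1228]
eef_rot: [-179.9, 0.0, 90.0]
ft_force: [-0.0, -0.6, -0.9]
gripper_width: 0.0479
```

```bash
python3 - <<'E'
from h import *
np.set_printoptions(precision=4,suppress=True)
for i in range(3):
  c=snap("wrist",f"w8_{i}"); a=bore(c,(261,110),110); print(a[0],plane(c,a[0],.018), -c["R"].T@c["t"])
print(tcpmean(), sense()["eef_rot"],sense()["gripper_width"])
g=cv2.cvtColor(c["image"],cv2.COLOR_RGB2GRAY); 
print("lens row/col edges",g[238,228:240].tolist(),g[238,284:296].tolist(),g[208:220,262].tolist())
E
```

```text
[261.8966 110.5352] [0.5271 0.0508 0.018 ] [0.5271 0.0487 0.2949]
[261.6432 110.6013] [0.527  0.0508 0.018 ] [0.5272 0.0488 0.2951]
[261.4474 110.6856] [0.527  0.0508 0.018 ] [0.5272 0.0488 0.2953]
[ 0.5269 -0.0293  0.1237] [179.9995   0.0009  89.9947] 0.04758990277358976
lens row/col edges [39, 39, 39, 39, 42, 60, 89, 111, 118, 118, 118, 119] [129, 129, 129, 125, 106, 74, 48, 41, 40, 40, 38, 37] [50, 49, 47, 48, 47, 46, 51, 77, 108, 120, 120, 120]
```

Seat 1 target: commanded TCP (0.5263, 0.0508). I'll approach it to 6 mm above contact.

{"fn": "servo_tool", "kwargs": {"deltas": [[[27,-0.7,0,0,0,0,160],[54,-0.7,20,0,0,0,160],[79.8,-0.7,45,0,0,0,160],[79.8,-0.7,70,0,0,0,160],[79.8,-0.7,85,0,0,0,160]]]}}

```text
time_s: 17.9
tcp_pos: [0.525, 0.0521, 0.037]
eef_rot: [-179.9, 0.0, 90.1]
ft_force: [-1.3, -0.0, -0.1]
gripper_width: 0.0475
```

{"fn": "servo_tool", "kwargs": {"deltas": [[[0,0,0,0,0,0,160],[0,0,0,0,0,0,160],[0,0,2,0,0,0,160],[0,0,5,0,0,0,160],[0,0,7,0,0,0,160]]]}}

```text
time_s: 18.32
tcp_pos: [0.5271, 0.0506, 0.0329]
eef_rot: [179.9, -0.0, 90.0]
ft_force: [-0.6, 0.3, 0.5]
gripper_width: 0.0477
```

{"fn": "servo_tool", "kwargs": {"deltas": [[[0,0,1,0,0,0,160],[0,0,2,0,0,0,160],[0,0,3,0,0,0,160],[0,0,4,0,0,0,160],[0,0,4,0,0,0,160]]]}}

```text
time_s: 18.73
tcp_pos: [0.5264, 0.0507, 0.0282]
eef_rot: [180.0, 0.0, 90.0]
ft_force: [-0.4, -0.2, 1.2]
gripper_width: 0.0479
```

{"fn": "servo_tool", "kwargs": {"deltas": [[[0,0,0.3,0,0,0,160],[0,0,0.6,0,0,0,160],[0,0,1,0,0,0,160],[0,0,1,0,0,0,160]]]}}

```text
time_s: 19.07
tcp_pos: [0.5265, 0.0508, 0.028]
eef_rot: [180.0, 0.0, 90.0]
ft_force: [-1.3, -0.8, 8.2]
gripper_width: 0.0468
```

Contact is 8 N at z = 28 mm, so it has not dropped in. I'll make a gentle small search (0.7 mm, then 1.3 mm) to rule out misalignment.

{"fn": "servo_tool", "kwargs": {"deltas": [[[0.7,0,0,0,0,0,160],[0,0.7,0,0,0,0,160],[-0.7,0,0,0,0,0,160],[0,-0.7,0,0,0,0,160],[0,0,0,0,0,0,160]]]}}

```text
time_s: 19.48
tcp_pos: [0.5265, 0.0508, 0.028]
eef_rot: [179.9, 0.0, 90.0]
ft_force: [-3.6, -0.1, 8.5]
gripper_width: 0.0478
```

{"fn": "servo_tool", "kwargs": {"deltas": [[[1.3,0,0,0,0,0,160],[0.9,0.9,0,0,0,0,160],[0,1.3,0,0,0,0,160],[-0.9,0.9,0,0,0,0,160],[-1.3,0,0,0,0,0,160]]]}}

```text
time_s: 19.9
tcp_pos: [0.5265, 0.0504, 0.028]
eef_rot: [180.0, -0.1, 89.9]
ft_force: [-1.6, 4.4, 7.6]
gripper_width: 0.0476
```

{"fn": "servo_tool", "kwargs": {"deltas": [[[0.4,-0.9,0,0,0,0,160],[1.3,-1.3,0,0,0,0,160],[2.2,-0.9,0,0,0,0,160],[1.3,0,0,0,0,0,160],[1.3,0,0,0,0,0,160]]]}}

```text
time_s: 20.32
tcp_pos: [0.5265, 0.0507, 0.028]
eef_rot: [180.0, -0.0, 90.0]
ft_force: [-2.0, -0.9, 7.4]
gripper_width: 0.0477
```

```bash
python3 - <<'E'
from h import *
c=snap("wrist","w9"); c2=snap("scene","s9"); c3=snap("side","d9"); print(tcpmean(), sense()["ft_force"],sense()["ft_torque"])
a=cv2.resize(c["image"][60:260,160:360],(400,400)); 
x,y=proj(c3,(.527,.051,.02)).astype(int); print(x,y); b=cv2.resize(c3["image"][y-50:y+50,x-50:x+50],(400,400),interpolation=cv2.INTER_CUBIC)
cv2.imwrite("pics/c9.png",np.hstack([a,b])[:,:,::-1])
E
```

```text
[0.52651703 0.05076037 0.02797988] [-1.77861654 -1.17285768  7.99483106] [-0.11305886  0.45249846 -0.03295705]
221 196
```

View pics/c9.png

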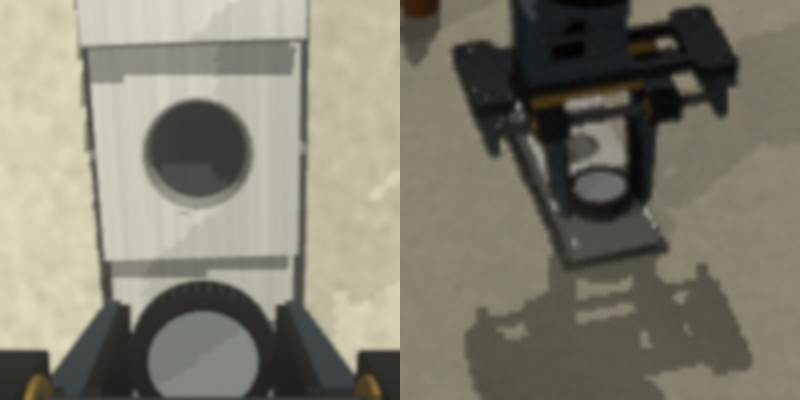

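Left half of the picture: step 2's bore, with the held filter standing proud at the bottom. Right half (side view): the filter on step 1, flange above the face. The arm's compliance plus friction kept the search from sliding, so I'll hop it instead: lift, shift 0.8 mm, press gently.

{"fn": "servo_tool", "kwargs": {"deltas": [[[0.4,0,-1.6,0,0,0,160],[0.8,0,-1.4,0,0,0,160],[0.8,0,-1,0,0,0,160],[0.8,0,-0.3,0,0,0,160],[0.8,0,-0.2,0,0,0,160]]]}}

```text
time_s: 21.13
tcp_pos: [0.5265, 0.0515, 0.0279]
eef_rot: [180.0, 0.0, 90.0]
ft_force: [-2.5, -1.0, 9.2]
gripper_width: 0.0475
```

{"fn": "servo_tool", "kwargs": {"deltas": [[[-0.8,0.4,-1.6,0,0,0,160],[-0.8,0.8,-1.4,0,0,0,160],[-0.8,0.8,-0.8,0,0,0,160],[-0.8,0.8,0,0,0,0,160],[-0.8,0.8,0,0,0,0,160]]]}}

```text
time_s: 21.55
tcp_pos: [0.5273, 0.0508, 0.0279]
eef_rot: [180.0, 0.0, 90.0]
ft_force: [-2.7, -0.9, 8.4]
gripper_width: 0.0476
```

{"fn": "servo_tool", "kwargs": {"deltas": [[[-0.8,-0.4,-1.6,0,0,0,160],[-0.8,-0.8,-1.4,0,0,0,160],[-0.8,-0.8,-0.8,0,0,0,160],[-0.8,-0.8,0,0,0,0,160],[-0.8,-0.8,0,0,0,0,160]]]}}

```text
time_s: 21.97
tcp_pos: [0.5263, 0.0501, 0.0279]
eef_rot: [-180.0, -0.0, 90.0]
ft_force: [-2.9, -0.9, 9.2]
gripper_width: 0.0473
```

{"fn": "servo_tool", "kwargs": {"deltas": [[[0.4,-0.8,-1.6,0,0,0,160],[0.8,-0.8,-1.4,0,0,0,160],[0.8,-0.8,-0.8,0,0,0,160],[0.8,-0.8,0,0,0,0,160],[0.8,-0.8,0,0,0,0,160]]]}}

```text
time_s: 22.38
tcp_pos: [0.5254, 0.0509, 0.028]
eef_rot: [-180.0, -0.0, 90.0]
ft_force: [-2.9, 0.4, 11.1]
gripper_width: 0.0473
```

{"fn": "servo_tool", "kwargs": {"deltas": [[[0,0.8,-1.6,0,0,0,160],[0,0.8,-1.4,0,0,0,160],[0,0.8,-0.8,0,0,0,160],[0,0.8,0,0,0,0,160],[0,0.8,0,0,0,0,160]]]}}

```text
time_s: 22.8
tcp_pos: [0.5266, 0.0508, 0.0279]
eef_rot: [180.0, 0.0, 90.0]
ft_force: [-2.1, -0.6, 9.1]
gripper_width: 0.0473
```

Five gentle tries all stopped at 28 mm with about 9 N, so seat 1 is too small. On to seat 2: lift and view its bore.

{"fn": "servo_tool", "kwargs": {"deltas": [[[0,0,-25,0,0,0,160],[0,0,-55,0,0,0,160],[-8,-0.8,-85,0,0,0,160],[-15.8,-1.3,-106.8,0,0,0,160],[-15.8,-1.3,-106.8,0,0,0,160]]]}}

```text
time_s: 23.22
tcp_pos: [0.5279, 0.0342, 0.1381]
eef_rot: [179.5, 0.0, 90.0]
ft_force: [0.2, -0.6, -1.1]
gripper_width: 0.0479
```

{"fn": "servo_tool", "kwargs": {"deltas": [[[0,0,0,0,0,0,160],[0,0,0,0,0,0,160],[0,0,0,0,0,0,160],[0,0,0,0,0,0,160],[0,0,0,0,0,0,160]]]}}

```text
time_s: 23.63
tcp_pos: [0.5244, 0.0352, 0.1327]
eef_rot: [-179.9, 0.0, 90.0]
ft_force: [0.0, -0.5, -0.5]
gripper_width: 0.0477
```

```bash
python3 - <<'E'
from h import *
np.set_printoptions(precision=4,suppress=True)
for i in range(3):
  c=snap("wrist",f"w10_{i}")
  for th in (100,115,130):
    a=bore(c,proj(c,(.5248,.1148,.028)),th)
    if a: print(th,a,plane(c,a[0],.028), -c["R"].T@c["t"])
print(tcpmean(), sense()["eef_rot"],sense()["gripper_width"])
g=cv2.cvtColor(c["image"],cv2.COLOR_RGB2GRAY); 
print("lens edges",g[238,228:240].tolist(),g[238,284:296].tolist(),g[208:220,262].tolist())
E
```

```text
100 (array([261.8771, 111.2468]), array([31.6758, 32.5337])) [0.525 0.115 0.028] [0.525  0.1136 0.3048]
115 (array([261.8686, 111.2422]), array([32.5311, 33.3649])) [0.525 0.115 0.028] [0.525  0.1136 0.3048]
130 (array([261.8664, 111.2156]), array([33.3245, 34.1041])) [0.525 0.115 0.028] [0.525  0.1136 0.3048]
100 (array([261.5979, 111.2311]), array([31.6935, 32.462 ])) [0.5249 0.115  0.028 ] [0.5251 0.1135 0.305 ]
115 (array([261.5956, 111.2209]), array([32.5381, 33.2803])) [0.5249 0.115  0.028 ] [0.5251 0.1135 0.305 ]
130 (array([261.6022, 111.2085]), array([33.2993, 34.0536])) [0.525 0.115 0.028] [0.5251 0.1135 0.305 ]
100 (array([261.3851, 111.2125]), array([31.6188, 32.442 ])) [0.525 0.115 0.028] [0.5252 0.1135 0.3053]
115 (array([261.3944, 111.2087]), array([32.4886, 33.2465])) [0.525 0.115 0.028] [0.5252 0.1135 0.3053]
130 (array([261.3924, 111.1854]), array([33.24  , 34.0264])) [0.525 0.115 0.028] [0.5252 0.1135 0.3053]
[0.525  0.0351 0.1337] [179.9945  -0.0006  89.998 ] 0.04761883043541444
lens edges [40, 38, 39, 38, 41, 59, 89, 111, 119, 119, 118, 118] [129, 130, 130, 125, 106, 74, 47, 39, 40, 40, 40, 38] [46, 45, 45, 44, 43, 43, 47, 76, 108, 119, 121, 120]
```

Seat 2 target: commanded (0.5243, 0.1150). The lens edges show no slip in the hand.

{"fn": "servo_tool", "kwargs": {"deltas": [[[27,-0.7,0,0,0,0,160],[54,-0.7,20,0,0,0,160],[80,-0.7,45,0,0,0,160],[80,-0.7,70,0,0,0,160],[80,-0.7,85,0,0,0,160]]]}}

```text
time_s: 24.45
tcp_pos: [0.5231, 0.1162, 0.0469]
eef_rot: [-179.9, 0.0, 90.1]
ft_force: [-1.3, 0.0, -0.8]
gripper_width: 0.0476
```

{"fn": "servo_tool", "kwargs": {"deltas": [[[0,0,0,0,0,0,160],[0,0,0,0,0,0,160],[0,0,3,0,0,0,160],[0,0,6,0,0,0,160],[0,0,8,0,0,0,160]]]}}

```text
time_s: 24.87
tcp_pos: [0.5251, 0.1148, 0.0418]
eef_rot: [179.9, -0.0, 90.0]
ft_force: [0.5, 0.9, -1.0]
gripper_width: 0.0476
```

{"fn": "servo_tool", "kwargs": {"deltas": [[[0,0,1,0,0,0,160],[0,0,2,0,0,0,160],[0,0,3,0,0,0,160],[0,0,4,0,0,0,160],[0,0,4,0,0,0,160]]]}}

```text
time_s: 25.28
tcp_pos: [0.5242, 0.115, 0.0368]
eef_rot: [-180.0, 0.0, 90.0]
ft_force: [0.4, -0.2, -1.2]
gripper_width: 0.0475
```

Already below the face level with no force, so it is entering. I'll continue gently.

{"fn": "servo_tool", "kwargs": {"deltas": [[[0,0,0.4,0,0,0,160],[0,0,0.8,0,0,0,160],[0,0,1.2,0,0,0,160],[0,0,1.6,0,0,0,160],[0,0,2,0,0,0,160]]]}}

```text
time_s: 25.7
tcp_pos: [0.5244, 0.115, 0.035]
eef_rot: [180.0, -0.0, 90.0]
ft_force: [-0.3, 0.1, -0.9]
gripper_width: 0.0474
```

{"fn": "servo_tool", "kwargs": {"deltas": [[[0,0,0.5,0,0,0,160],[0,0,1,0,0,0,160],[0,0,1.5,0,0,0,160],[0,0,2,0,0,0,160],[0,0,2,0,0,0,160]]]}}

```text
time_s: 26.12
tcp_pos: [0.5244, 0.115, 0.0329]
eef_rot: [180.0, 0.0, 90.0]
ft_force: [0.1, 0.1, -1.0]
gripper_width: 0.0475
```

{"fn": "servo_tool", "kwargs": {"deltas": [[[0,0,0.6,0,0,0,160],[0,0,1.2,0,0,0,160],[0,0,1.8,0,0,0,160],[0,0,2.4,0,0,0,160],[0,0,2.6,0,0,0,160]]]}}

```text
time_s: 26.53
tcp_pos: [0.5244, 0.115, 0.0303]
eef_rot: [180.0, 0.0, 90.0]
ft_force: [-0.7, -0.9, -0.8]
gripper_width: 0.0477
```

{"fn": "servo_tool", "kwargs": {"deltas": [[[0,0,0.2,0,0,0,160],[0,0,0.4,0,0,0,160],[0,0,0.4,0,0,0,160]]]}}

```text
time_s: 26.78
tcp_pos: [0.5244, 0.115, 0.0302]
eef_rot: [180.0, 0.0, 90.0]
ft_force: [-0.1, -1.3, 2.3]
gripper_width: 0.0474
```

Home at z = 30 mm with 2.3 N. I'll open partly, lift straight up, then back off to check.

{"fn": "servo_tool", "kwargs": {"deltas": [[[0,0,0,0,0,0,110],[0,0,0,0,0,0,80],[0,0,0,0,0,0,70],[0,0,0,0,0,0,70],[0,0,0,0,0,0,70]]]}}

```text
time_s: 27.2
tcp_pos: [0.5243, 0.115, 0.0299]
eef_rot: [-180.0, 0.0, 90.0]
ft_force: [-0.4, -0.3, 0.0]
gripper_width: 0.0659
```

{"fn": "servo_tool", "kwargs": {"deltas": [[[0,0,-10,0,0,0,70],[0,0,-30,0,0,0,70],[0,0,-60,0,0,0,70],[-40,0,-90,0,0,0,70],[-80,0,-104,0,0,0,70]]]}}

```text
time_s: 27.62
tcp_pos: [0.5259, 0.0441, 0.1341]
eef_rot: [179.7, -0.0, 90.2]
ft_force: [1.0, -0.9, -0.5]
gripper_width: 0.0663
```

{"fn": "servo_tool", "kwargs": {"deltas": [[[0,0,0,0,0,0,70],[0,0,0,0,0,0,70],[0,0,0,0,0,0,70],[0,0,0,0,0,0,70],[0,0,0,0,0,0,70]]]}}

```text
time_s: 28.03
tcp_pos: [0.5237, 0.044, 0.1299]
eef_rot: [-179.9, -0.0, 90.1]
ft_force: [-0.1, -0.0, -0.8]
gripper_width: 0.0661
```

```bash
python3 - <<'E'
from h import *
np.set_printoptions(precision=4,suppress=True)
c=snap("wrist","w11"); snap("side","d11"); s=snap("scene","s11")
a=disc(c,(261,112),70); print(a, plane(c,a[0],.040)); print(sense()["time_s"],tcpmean(),sense()["ft_force"],sense()["gripper_width"])
w0=load("w10_2"); 
x,y=proj(s,(.527,.115,.03)).astype(int); print(x,y); b=cv2.resize(s["image"][y-40:y+40,x-40:x+40],(384,384),interpolation=cv2.INTER_CUBIC)
cv2.imwrite("pics/c11.png",np.hstack([c["image"][:,60:460],b])[:,:,::-1])
E
```

```text
((262.0288391113281, 121.21379089355469), (40.551509857177734, 41.56570816040039), 1.8483920097351074) [0.5245 0.1149 0.04  ]
28.1833 [0.5242 0.0436 0.1303] [-1.1584 -0.4948 -0.1803] 0.06632922440337066
305 198
```

View pics/c11.png

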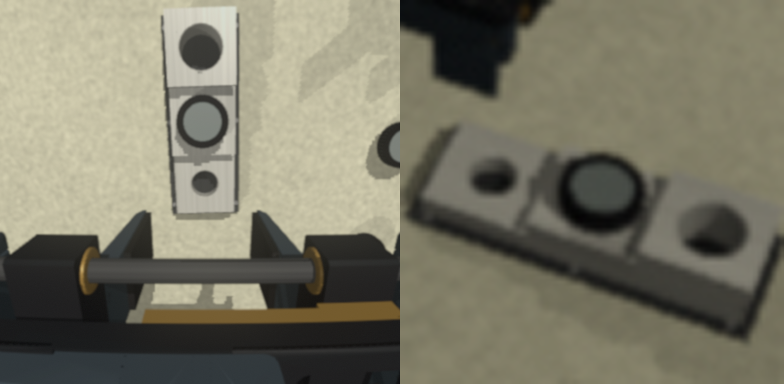

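The picture shows the filter seated on step 2, with its lens at (202,121) on the left. Its flange sits flat on the face in the scene crop, and the fingers are clear. Handing in.

```bash
python3 -c "
from workcell import *
finish_job()"
```

```text
the job is handed in; nothing more can be done
```

The filter from the card is in seat 2, the middle seat, fully home and released. That makes it the 32 mm size. I handed the job in at about 28 s.

- **Centring before the trials:** my first estimate of how the filter sat in the fingers was about 1.2 mm off in y, more than the 0.6 mm clearance. I set it on the bench, squeezed it from two directions and recalibrated the camera offset. The offset was in the camera, and the filter had not slipped.
- **Seat 1 (27 mm):** five presses, one centred and four offset by 0.8 mm, all stopped on the step face at about 8–11 N. A first attempt to slide it around was held by friction, so I lifted and re-pressed instead.
- **Seat 2 (32 mm):** it slid in with almost no force and came home at the expected height, with 2.3 N at the bottom. Seat 3 was never approached.
- **Last checks:** the released filter's lens measured (0.5245, 0.1149) against the bore at (0.5250, 0.1150), about 0.5 mm off. The last pictures show the flange flat on the step and the gripper clear.
- **Not checked or in disagreement:** I did not measure the other filters, bottle or cup again at the end; no contact with them was seen. The two-view step heights read about 1 mm low, so contact height came from force and arm position instead.

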